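# Hold the disk flip box open

### The arm

A 6-joint arm with a two-finger parallel gripper is mounted at the origin on the work surface. World frame = base frame: x ahead of the robot, y to its left, z up, the work surface at z = 0. Lengths are in m, angles in degrees, forces in N, time in s.
With the tool pointing down it reaches from about 0.35 to 0.975 m from the base axis. Payload 7.1 kg.
Tool frame: the origin (TCP) lies midway between the tips of the shut fingers; the grasp point (between the pads) lies 19 mm behind it; z points along the fingers, y is the direction in which the jaws open and shut (so a half turn about z gives the same grasp; the last joint's range is limited). The gripper opens to 88 mm and grips with 3 to 60 N. Pads are 20 mm wide; open, the fingers measure 115 mm over their backs; the gripper's body (75 mm by 178 mm) begins 61 mm behind the grasp point.
Start: joints at [73.339, 24.242, 93.386, -0, 62.372, -1.089], TCP at [0.168, 0.602, 0.186] pointing down, gripper open.
Joint ranges: [-172.04, 172.04], [-51.8, 120.97], [4.93, 147.93], [-75.15, 255.16], [6.16, 154.13], [-145.62, 145.62]. Speed limits (degrees/s): [136.94, 136.94, 172.46, 180, 180, 180].

### API

Orientations are given as a 3x3 rotation matrix whose columns are the frame's x, y, z axes.
In Python, from workcell import arm gives the robot as it stands. The module is installed in compiled form; this text tells all that it offers.
- The arm moves only by the shell command python3 -m handwheel 'ROWS' [FORCE]. ROWS is JSON, a list that holds one entry, the list of rows, each a list of 7 numbers: the finger opening in mm, from 0 to 87.8, then the shift along the world's x, y, z in units of 25 mm (1.0 is 25 mm), then the turn, a rotation vector about the world's x, y, z in units of 5 degrees (1.0 is 5 degrees). In form: [[[claw, tx, ty, tz, ax, ay, az], ...]]. A call has 1 to 8 rows; each row is the pose to reach, as a shift and turn from the pose commanded when the call began; what a row does not reach only later rows make up. A row lasts 1/12 s, in which the tool goes at most 41.7 mm and 7.16 degrees, less where a joint would pass 70% of its speed; a pose out of reach is approached as far as the arm can. A call with a gripper value outside its range is refused whole. The fingers move at their own pace and stop on an object; FORCE is the grip in N (left out, the last holds). Time passes only in rows, so rows that repeat a pose let the fingers close. It gives the time, the measured TCP pose, the force and the opening at its end, in the units of the state.
- arm.get_obs(): the state, without advancing time (a new reading comes with each control period).
- arm.grab_frame(name): name is "scene" or "top" or "wrist"; returns a dict with "color" (384x512x3 uint8, red, green, blue), "camera_matrix" (3x3 intrinsics, pixels), "camera_from_world" (4x4, takes a point from world to camera coordinates). Camera axes: x right, y down, z forward; pixel columns grow to the right and rows downward; lengths in m; the calibration is good to about 2 mm. A picture is of the moment at which its call begins. There is no depth.
- arm.hand_in(): hands the job in, once; it reports no verdict.
The state is a dict: "time_s": time; "joint_pos": joint angles; "joint_vel": joint speeds; "tau": joint torques, N m; "tcp_pos": TCP position; "ee_rot": TCP orientation; "force": force on the tool from outside, world axes, zero at the start; "ft_torque": the same for the moment, N m; "gripper_width": finger opening in m.
Only numpy, scipy, OpenCV 4.12 (cv2) and the standard library are available. Lean on these libraries where they do the work, as an engineer would, in place of code of your own. Each camera call takes 0.05 s, during which the arm holds its last target. There are 200 camera calls.

### The job

A steel drive mounting rail has been left lying across the lid of the clear disk flip box: pick it off and lay it down flat, the same way up, without dropping it, on the dark ribbed rubber mat, and let go of it. Then raise the lid by its bow handle to 50 degrees from closed (give or take 5) and hold it there, since it would fall shut; the job finishes with you still holding it at that angle so that the operator can draw a disk. Leave everything else where it stands.

Things in the scene. Friction and masses are not known exactly. Their poses are not given: they have to be found in the camera images.
- flip_box: Clear acrylic flip box full of upright disks, fixed to the cart top: 160 deep (its x) by 120 wide (its y), rim 105 mm high. Origin: centre of its underside. Its front, with the lid's handle, faces its own -x, the hinge is at its +x end. The shut lid covers it, the lid's flat top lying 109 mm above the origin.
- lid (a joint): Hinge angle of the box's clear acrylic lid in rad: 0 shut, growing as the front edge rises, end stop at 1.45; 50 degrees is 0.873. Axis along the box's y. Lid plate 165 long by 128 wide by 4 mm, about 0.22 kg, hinge almost without friction: it falls shut when let go.
- lid_handle (a point): Middle of the lid's aluminium bow handle: a round bar 12 mm in diameter and 84 mm long, parallel to the box's y, standing 42 mm out in front of the lid's front edge on two 8 mm rods 76 mm apart (36 mm free gap between bar and lid edge). The shut lid's front edge carries a skirt reaching 15 mm below the bar's axis. The bar's axis is 207 mm from the hinge axis and at the same height (105 mm) when shut. The point turns with the lid; shut, its axes are the box's.
- lid_hinge (a point): Point on the lid's hinge axis, midway across, 105 mm above the cart top, 82 mm behind the box's centre (the box's +x).
- rail: Loose steel mounting rail, a straight U channel, 180 long (its x) by 24 wide (its y) by 18 mm high, 3 mm walls, open side up, about 0.14 kg. Origin: centre of its underside. At the start it lies on the shut lid, roughly across it.
- mat: Dark ribbed rubber mat fixed flat on the cart top to the left or right of the box: 240 (its x) by 120 (its y) by 4 mm thick. Origin: centre of its underside; the top is 4 mm above. The rail's middle must be on it.
- tray: Fixed low aluminium tray 200 by 120 by 30 mm on the other side of the box; origin centre of underside. Leave alone.
- disk_stack: Bystander: stack of disks 94 by 90 by 20 mm lying in the tray; origin centre of underside.
- canister: Bystander: aluminium screw-top canister with knurled cap, 60 mm in diameter, 108 mm high, standing behind the box to one side; origin centre of underside.
- tape_roll: Bystander: roll of paper labels, 80 mm in diameter, 24 mm high, lying behind the box; origin centre of underside.
- cleaner: Bystander: small white bottle 40 mm in diameter, 90 mm high, behind the box; origin centre of underside.
- screwdriver: Bystander: yellow-handled screwdriver 170 mm long, lying on the cart top in front of the box, under 35 mm high; origin near the middle of its underside.
- bumper: Bystander: squat grey rubber bumper foot, 42 mm in diameter, 20 mm high, in front of the box; origin centre of underside.
Mind the look-alikes: they are no part of the job. Of the things shaped like the rail, the steel one is meant.

How it is judged:
By the outcome, as a careful person would: the job done as asked, in the order asked, and still so for the second after the job is handed in, while the arm keeps its last pose, push and grip.
It also fails if it takes over 58 s, if anything falls off the work surface, if the arm or the gripper's body presses on something with over 40 N, if the wrist force passes 120 N, or if a joint passes its speed limit or range.

## Working session

There is one attempt and no reset: what is moved stays moved. The work goes in short steps, Python scripts to look and compute and a shell command to move; the robot and the scene stay as the last step left them, time stands still between calls to the robot, and variables do not carry over. Pictures are saved under pics/ and viewed, about 8 in all and at most 12, crops included, and the job is handed in when it is done.

```bash
mkdir -p pics; cat > h.py <<'E'
import numpy as np,cv2,pickle
from workcell import arm
def grab(n,f):
    d=arm.grab_frame(n); cv2.imwrite(f'pics/{f}.png',d['color'][:,:,::-1]); pickle.dump(d,open(f'pics/{f}.pkl','wb')); return d
def ray(f,uv,z):
    d=pickle.load(open(f'pics/{f}.pkl','rb')); T=np.array(d['camera_from_world']); K=np.array(d['camera_matrix'])
    R,t=T[:3,:3],T[:3,3]; c=-R.T@t; r=R.T@np.linalg.inv(K)@[uv[0],uv[1],1]
    return c+r*(z-c[2])/r[2]
def proj(f,p):
    d=pickle.load(open(f'pics/{f}.pkl','rb')); T=np.array(d['camera_from_world']); K=np.array(d['camera_matrix'])
    q=K@(T[:3,:3]@np.array(p)+T[:3,3]); return q[:2]/q[2]
E
python3 - <<'E'
from h import *
a=grab('top','top0');b=grab('scene','sc0')
np.set_printoptions(precision=3,suppress=True)
for d in(a,b): print(np.array(d['camera_matrix']),np.array(d['camera_from_world']))
print(arm.get_obs())
E
```

```text
[[444.168   0.    254.678]
 [  0.    444.168 191.398]
 [  0.      0.      1.   ]] [[ 0.029 -0.999 -0.019 -0.005]
 [-0.997 -0.027 -0.068  0.516]
 [ 0.068  0.021 -0.997  1.072]
 [ 0.     0.     0.     1.   ]]
[[420.587   0.    265.379]
 [  0.    420.587 199.801]
 [  0.      0.      1.   ]] [[ 0.758  0.652 -0.004 -0.373]
 [ 0.361 -0.425 -0.83  -0.101]
 [-0.543  0.627 -0.558  1.56 ]
 [ 0.     0.     0.     1.   ]]
{'time_s': 0.1, 'joint_pos': array([73.338, 24.279, 93.424, -0.003, 62.372, -1.089]), 'joint_vel': array([ 0.054, -0.058, -0.157, -0.071, -0.075,  0.167]), 'tau': array([ -0.   , -54.562, -27.432,   0.065,   0.019,  -0.   ]), 'tcp_pos': array([0.168, 0.602, 0.185]), 'ee_rot': array([[-0.963,  0.268, -0.   ],
       [ 0.268,  0.963, -0.001],
       [-0.   , -0.001, -1.   ]]), 'force': array([0.668, 0.748, 0.446]), 'ft_torque': array([-0.023,  0.005,  0.014]), 'gripper_width': 0.0879918013084959}
```

View pics/top0.png

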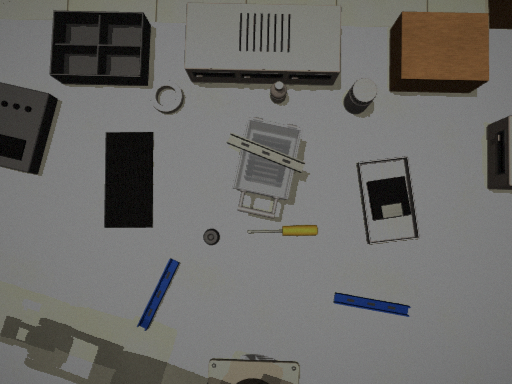

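View pics/sc0.png

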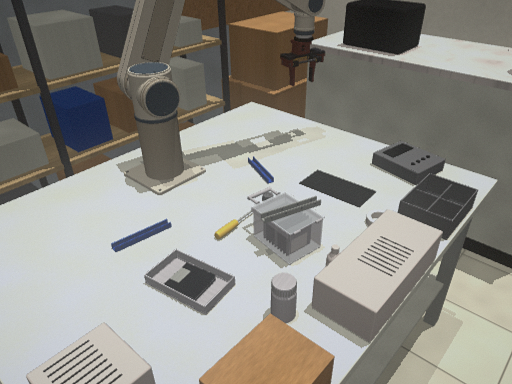

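The top view shows the steel rail across the lid from (229,139) to (305,167), the box around (268,160) with its handle at (259,210), and the mat at (105..153, 132..227), left of the box. The two blue rails are the look-alikes. I'll enlarge the box.

```bash
python3 - <<'E'
from h import *
np.set_printoptions(precision=4,suppress=True)
i=cv2.imread('pics/top0.png')[105:245,215:325]
cv2.imwrite('pics/c1.png',cv2.resize(i,None,fx=4.2,fy=4.2,interpolation=cv2.INTER_CUBIC))
for uv in [(105.5,132.5),(153.5,132.5),(153,227),(105.5,227)]: print(ray('top0',uv,.004))
E
```

```text
[0.6554 0.3906 0.004 ]
[0.6584 0.269  0.004 ]
[0.4214 0.2598 0.004 ]
[0.4179 0.3783 0.004 ]
```

View pics/c1.png

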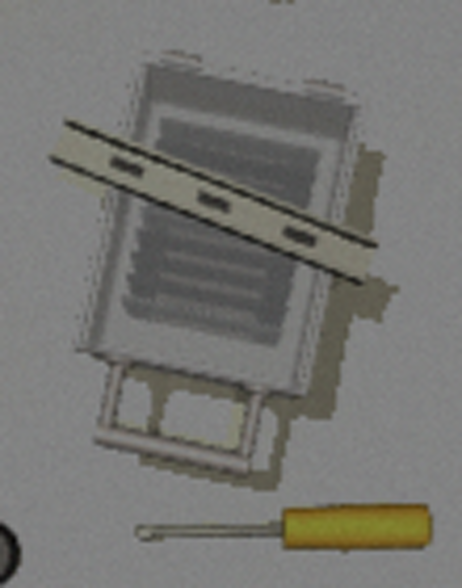

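```bash
python3 - <<'E'
from h import *
np.set_printoptions(precision=4,suppress=True)
def P(x,y,z): return ray('top0',(215+(x+.5)/4.2-.5,105+(y+.5)/4.2-.5),z)
r=[P(*q,.127) for q in[(68,121),(377,244),(362,284),(50,158)]]
c=np.mean(r,0); a=(r[1]+r[2]-r[0]-r[3])/2
print('rail',c,np.linalg.norm(a),np.degrees(np.arctan2(a[1],a[0])),np.linalg.norm(r[0]-r[3]),np.linalg.norm(r[1]-r[2]))
h=[P(*q,.105) for q in[(96,437),(249,465)]]; a=h[1]-h[0]
print('handle',np.mean(h,0),np.linalg.norm(a),np.degrees(np.arctan2(a[1],a[0])),h)
k=[P(*q,.109) for q in[(78,350),(305,395),(357,104),(146,66)]]
print('lid',k,[np.linalg.norm(k[i]-k[i-1]) for i in range(4)],np.mean(k,0))
for i in range(4):
  a=k[i]-k[i-1];print(np.degrees(np.arctan2(a[1],a[0])))
E
```

```text
rail [ 0.5953 -0.014   0.127 ] 0.17697168767078336 -110.53233773417988 0.02195153675969372 0.022634432507587336
handle [0.4636 0.0044 0.105 ] 0.08329997574032043 -98.73898068868894 [array([0.4699, 0.0456, 0.105 ]), array([ 0.4572, -0.0367,  0.105 ])]
lid [array([0.5161, 0.0565, 0.109 ]), array([ 0.4953, -0.0655,  0.109 ]), array([ 0.6532, -0.0898,  0.109 ]), array([0.6711, 0.0246, 0.109 ])] [np.float64(0.15829251828359658), np.float64(0.12376570625369832), np.float64(0.15968949806037583), np.float64(0.11580108452520733)] [ 0.5839 -0.0186  0.109 ]
168.37907356381663
-99.6585414949
-8.742329171142744
81.06850319344814
```

```bash
R='x'; python3 -m handwheel '[[[87,0.7,-1,0.5,0,0,-0.8],[87,1.4,-2,1,0,0,-1.6],[87,2.1,-3.1,1.4,0,0,-2.4],[87,2.9,-4.1,1.4,0,0,-3.2],[87,3.6,-5.1,1.4,0,0,-4],[87,4.3,-6.2,1.4,0,0,-4.8],[87,5,-7.2,1.4,0,0,-5.6],[87,5.7,-8.2,1.4,0,0,-6.3]]]'
python3 -m handwheel '[[[87,0.7,-1,0,0,0,-0.8],[87,1.4,-2,0,0,0,-1.6],[87,2.1,-3.1,0,0,0,-2.4],[87,2.9,-4.1,0,0,0,-3.2],[87,3.6,-5.1,0,0,0,-4],[87,4.3,-6.2,0,0,0,-4.8],[87,5,-7.2,0,0,0,-5.6],[87,5.7,-8.2,0,0,0,-6.3]]]'
python3 -m handwheel '[[[87,0.7,-1,0,0,0,-0.8],[87,1.4,-2,0,0,0,-1.6],[87,2.1,-3.1,0,0,0,-2.4],[87,2.9,-4.1,0,0,0,-3.2],[87,3.6,-5.1,0,0,0,-4],[87,4.3,-6.2,0,0,0,-4.8],[87,5,-7.2,0,0,0,-5.6],[87,5.7,-8.2,0,0,0,-6.4]]]'
python3 - <<'E'
from h import *
np.set_printoptions(precision=4,suppress=True)
d=grab('wrist','w1'); o=arm.get_obs(); print(o['tcp_pos'],o['ee_rot'],o['time_s'],o['joint_pos'],o['force'])
E
```

```text
time_s: 0.77
tcp_pos: [0.3107, 0.3955, 0.2207]
ee_rot: [[-0.679, 0.735, -0.0], [0.735, 0.679, -0.0], [-0.0, -0.001, -1.0]]
force: [-0.0, -0.4, 0.4]
gripper_width: 0.0871
time_s: 1.43
tcp_pos: [0.4531, 0.1905, 0.2207]
ee_rot: [[-0.195, 0.981, -0.0], [0.981, 0.195, -0.0], [-0.0, -0.0, -1.0]]
force: [0.8, -0.3, 1.0]
gripper_width: 0.0869
time_s: 2.1
tcp_pos: [0.5956, -0.0145, 0.2205]
ee_rot: [[0.355, 0.935, -0.001], [0.935, -0.355, 0.0], [-0.0, -0.001, -1.0]]
force: [0.9, 0.6, 0.1]
gripper_width: 0.0869
[ 0.5988 -0.0183  0.2207] [[ 0.3605  0.9327  0.0022]
 [ 0.9328 -0.3605 -0.0021]
 [-0.0012  0.0028 -1.    ]] 2.15 [-2.8247 19.8598 95.1017 -0.1251 64.9093 18.3602] [ 2.5093 -2.008   1.1612]
```

View pics/w1.png

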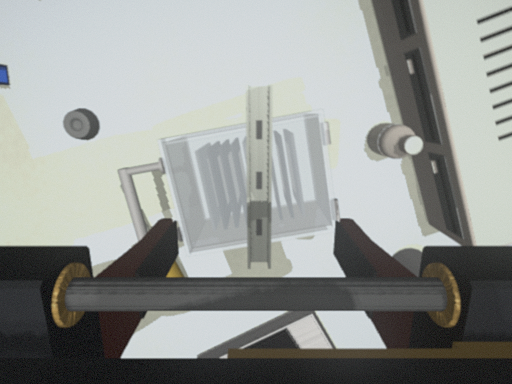

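The wrist view shows the rail upright at columns 248–272, rows 86–268, parallel to the fingers and midway between them. I'll check the centre.

```bash
python3 - <<'E'
from h import *
np.set_printoptions(precision=4,suppress=True)
k=[ray('w1',q,.127) for q in[(248.5,86.5),(270.5,86.5),(271,268),(248,268)]]
c=np.mean(k,0);a=k[0]+k[1]-k[2]-k[3];print(c,np.linalg.norm(a)/2,np.degrees(np.arctan2(a[1],a[0])))
o=arm.get_obs();print(o['tcp_pos'],o['ee_rot'][:2,1])
for q in[(0.4636,.0044,.105),(0.4699,.0456,.105),(.4572,-.0367,.105)]: print(proj('w1',q))
E
```

```text
[ 0.6    -0.0153  0.127 ] 0.17717418188813724 69.32671276343436
[ 0.5988 -0.0183  0.2207] [ 0.9327 -0.3605]
[130.9315 207.213 ]
[118.3074 168.8885]
[142.6725 243.1842]
```

```bash
python3 -m handwheel '[[[60,0,0,-1,0,0,0],[60,0.05,0,-2,0,0,0],[60,0.05,0,-2.8,0,0,0],[60,0.05,0,-3.4,0,0,0],[60,0.05,0,-3.9,0,0,0],[60,0.05,0,-4.2,0,0,0],[60,0.05,0,-4.28,0,0,0],[60,0.05,0,-4.28,0,0,0]]]' 25
python3 -m handwheel '[[[20,0,0,0,0,0,0],[0,0,0,0,0,0,0],[0,0,0,0,0,0,0],[0,0,0,0,0,0,0],[0,0,0,0,0,0,0],[0,0,0,0,0,0,0],[0,0,0,0,0,0,0],[0,0,0,0,0,0,0]]]' 25
```

```text
time_s: 2.82
tcp_pos: [0.5964, -0.0128, 0.1137]
ee_rot: [[0.351, 0.936, -0.001], [0.936, -0.351, 0.0], [-0.0, -0.001, -1.0]]
force: [0.4, 0.5, 0.2]
gripper_width: 0.0599
time_s: 3.48
tcp_pos: [0.5965, -0.013, 0.1139]
ee_rot: [[0.351, 0.936, 0.0], [0.936, -0.351, -0.0], [-0.0, 0.0, -1.0]]
force: [-0.5, 1.1, -0.2]
gripper_width: 0.0099
```

```bash
python3 - <<'E'
from h import *
d=grab('wrist','w2'); o=arm.get_obs(); print(o['gripper_width'],o['force'],o['tcp_pos'])
e=grab('scene','sc2')
i=cv2.resize(e['color'][120:270,210:400,::-1],None,fx=2.1,fy=2.56)
cv2.imwrite('pics/c2.png',np.hstack([d['color'][:,:384,::-1],i[:384]]))
E
```

```text
0.00622340788839205 [ 0.04634926 -0.50697548  0.59827338] [ 0.59651455 -0.01295412  0.11390441]
```

View pics/c2.png

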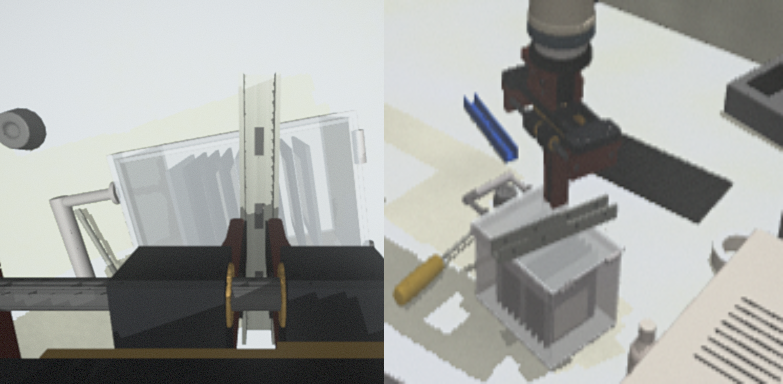

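The fingers show at columns 235–285, straddling the rail (242–275), but the opening still shrinks, so they aren't holding it. I'll check the rail's height and where the TCP projects before moving.

```bash
python3 - <<'E'
from h import *
np.set_printoptions(precision=4,suppress=True)
o=arm.get_obs(); R=o['ee_rot'];t=o['tcp_pos']; print(o['gripper_width'],o['time_s'])
d=pickle.load(open('pics/w2.pkl','rb'));T=np.array(d['camera_from_world']);print('cam',-T[:3,:3].T@T[:3,3],d['camera_matrix'][0][0])
for p in (t,t-R[:,2]*.019,t+R[:,1]*.012,t-R[:,1]*.012): print(proj('w2',p),proj('sc2',p))
for z in(.09,.1,.11,.127,.135):
  k=[ray('w2',q,z) for q in[(241.5,73),(276,73),(276,343),(241.5,343)]]
  print(z,np.linalg.norm(k[0]-k[1]),np.linalg.norm(k[0]-k[3]),np.mean(k,0))
E
python3 - <<'E'
import cv2
i=cv2.imread('pics/w2.png')[190:360,200:320]; a=cv2.resize(i,None,fx=3.2,fy=3.2,interpolation=cv2.INTER_CUBIC)
j=cv2.imread('pics/sc2.png')[175:265,250:340]; b=cv2.resize(j,(400,544),interpolation=cv2.INTER_CUBIC)
import numpy as np; cv2.imwrite('pics/c3.png',np.hstack([a,b]))
E
```

```text
0.0026972330246791557 3.5833
cam [0.6212 0.0508 0.312 ] 312.87058497908475
[254.5048 216.7524] [290.8647 209.1946]
[254.4125 226.9594] [291.0703 203.534 ]
[272.4695 216.7312] [293.1564 211.3972]
[236.5398 216.7736] [288.6072 207.0249]
0.09 0.023035051150085525 0.21267261120366124 [ 0.5947 -0.0266  0.09  ]
0.1 0.021997646155911255 0.20309470197527366 [ 0.5959 -0.0231  0.1   ]
0.11 0.020960241161736875 0.19351679274688613 [ 0.5971 -0.0196  0.11  ]
0.127 0.019196652671640474 0.17723434705862723 [ 0.5991 -0.0137  0.127 ]
0.135 0.018366728676300893 0.1695720196759172 [ 0.6001 -0.0109  0.135 ]
```

View pics/c3.png

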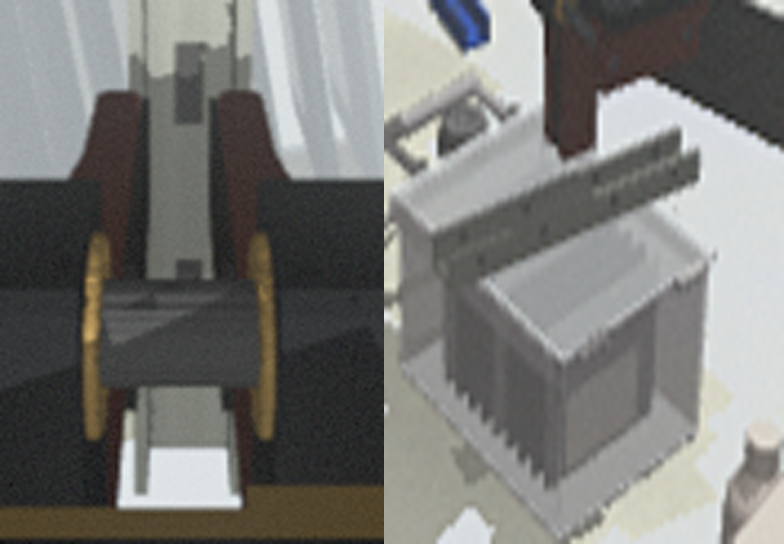

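```bash
python3 - <<'E'
from h import *
np.set_printoptions(precision=4,suppress=True)
a=np.radians(69.4);u=np.array([np.cos(a),np.sin(a),0]);n=np.array([np.sin(a),-np.cos(a),0]);z=np.array([0,0,1])
for z0 in(.085,.109,.125):
  print(z0)
  for s in(1,-1):
    for w in(1,-1):
      for h in(0,.018):
        p=np.array([.597,-.0145,z0])+s*.09*u+w*.012*n+h*z
        q=proj('sc2',p); print(s,w,h,proj('top0',p),q,(q-[250,175])*[4.444,6.044]+[384,0],proj('w2',p))
E
```

```text
0.085
1 1 0 [231.7025 135.5242] [319.3566 211.0436] [692.2207 217.8477] [273.4125  80.3889]
1 1 0.018 [231.1491 133.9952] [319.7834 205.8862] [694.1174 186.6764] [274.9963  77.6843]
1 -1 0 [227.7578 145.0056] [314.6239 206.8563] [671.1888 192.5393] [238.4538  80.4106]
1 -1 0.018 [227.1337 143.6426] [315.0054 201.7385] [672.884  161.6078] [236.95    77.7079]
-1 1 0 [303.7567 164.487 ] [264.2209 229.8383] [447.1976 331.4428] [270.4674 309.6205]
-1 1 0.018 [304.4845 163.4629] [264.1821 224.5218] [447.0252 299.3096] [271.5458 323.9108]
-1 -1 0 [299.8774 174.0786] [260.0324 225.1064] [428.5842 302.8429] [241.5525 309.6427]
-1 -1 0.018 [300.5369 173.2245] [259.9574 219.8296] [428.2506 270.9503] [240.5504 323.9349]
0.109
1 1 0 [230.9602 133.4734] [319.9273 204.1478] [694.7567 176.1692] [275.5883  76.6734]
1 1 0.018 [230.3799 131.8702] [320.3637 198.8734] [696.6965 144.2906] [277.6014  73.2359]
1 -1 0 [226.9208 143.1775] [315.134  200.0138] [673.4553 151.1831] [236.388   76.6977]
1 -1 0.018 [226.2664 141.7483] [315.5239 194.7816] [675.1884 119.5599] [234.4767  73.2625]
-1 1 0 [304.7329 163.1
[... 353 characters left out ...]
4455 132.0512] [320.3149 199.4638] [696.4793 147.8594] [277.358   73.6515]
1 1 0.018 [229.8462 130.3955] [320.758  194.1091] [698.4486 115.4957] [279.7622  69.5461]
1 -1 0 [226.3402 141.9096] [315.4803 195.3673] [674.9944 123.0998] [234.7077  73.6778]
1 -1 0.018 [225.6644 140.4336] [315.8761 190.0567] [676.7535  91.0025] [232.4251  69.5752]
-1 1 0 [305.4101 162.1604] [264.1337 217.8933] [446.8103 259.2473] [273.0949 344.4386]
-1 1 0.018 [306.1986 161.0508] [264.0934 212.3602] [446.6309 225.805 ] [274.6036 364.4307]
-1 -1 0 [301.3756 172.1381] [259.8638 213.2528] [427.8349 231.2   ] [239.1109 344.4654]
-1 -1 0.018 [302.0902 171.2125] [259.7858 207.7645] [427.488  198.0285] [237.7089 364.4603]
```

```bash
python3 -m handwheel '[[[0,0,0,0,0,0,0],[0,0,0,0.4,0,0,0],[0,0,0,0.8,0,0,0],[0,0,0,1.2,0,0,0],[0,0,0,1.2,0,0,0],[0,0,0,1.2,0,0,0]]]' 25
python3 - <<'E'
from h import *
d=grab('wrist','w3'); o=arm.get_obs(); print(o['gripper_width'],o['force'],o['tcp_pos'])
e=grab('scene','sc3')
i=cv2.resize(e['color'][150:246,250:340,::-1],(400,427),interpolation=cv2.INTER_CUBIC)
j=cv2.resize(d['color'][60:360,180:340,::-1],(228,427),interpolation=cv2.INTER_CUBIC)
t=o['tcp_pos'];print((proj('sc3',t)-[250,150])*4.444,(proj('w3',t)-[180,60])*1.423)
cv2.imwrite('pics/c4.png',np.hstack([i,j]))
E
```

```text
time_s: 4.08
tcp_pos: [0.5974, -0.013, 0.1453]
ee_rot: [[0.351, 0.936, 0.003], [0.936, -0.351, -0.0], [0.001, 0.002, -1.0]]
force: [-0.4, 0.5, -0.2]
gripper_width: 0.0009
0.0004148147123552747 [ 0.06237601  0.45327046 -0.73235792] [ 0.59679571 -0.01297464  0.14452825]
[183.48532297 222.40587308] [104.93689628 222.93579736]
```

View pics/c4.png

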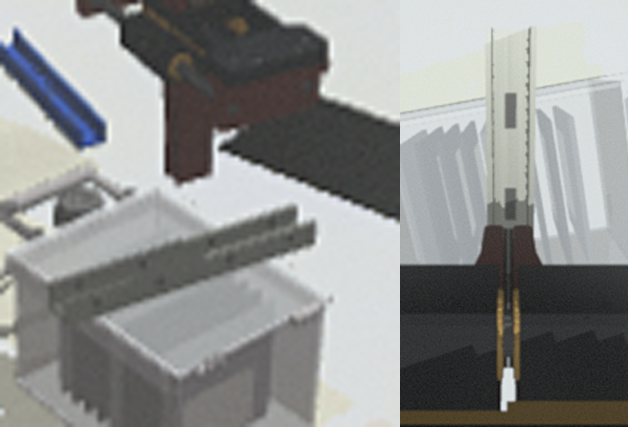

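In the scene crop the shut fingertips are at y≈180, but the reported TCP projects to y≈222. That puts the tips about 30 mm higher than reported, and the rail hasn't moved. I'll triangulate the tip.

```bash
python3 - <<'E'
from h import *
np.set_printoptions(precision=4,suppress=True)
def PM(f):
    d=pickle.load(open(f'pics/{f}.pkl','rb')); return np.array(d['camera_matrix'])@np.array(d['camera_from_world'])[:3]
def tri(*fu):
    A=[]
    for f,u in fu:
        P=PM(f); A+= [u[0]*P[2]-P[0],u[1]*P[2]-P[1]]
    x=np.linalg.svd(np.array(A))[2][-1]; x=x[:3]/x[3]; return x,[proj(f,x)-u for f,u in fu]
e=grab('top','top3')
print('tip w3+sc3',tri(('w3',(255.9,218.8)),('sc3',(290.5,190.5))))
# rail corners scene/top/w3: far right corner end (+y end), near wall top & far wall top
S=lambda x,y:(250+x/4.444,150+y/4.444)
print('rail +y end near wall',tri(('sc3',S(315,222)),('top0',(231.0,133.6))), 'w/ wrist',tri(('sc3',S(315,222)),('w3',(180+(535-400)/1.423,60+28/1.423))))
d=pickle.load(open('pics/w3.pkl','rb'));T=d['camera_from_world'];print('wcam',-T[:3,:3].T@T[:3,3]); o=arm.get_obs();print(o['ee_rot'].T@(-T[:3,:3].T@T[:3,3]-o['tcp_pos']))
for f in('w1','w2'):
  T=pickle.load(open(f'pics/{f}.pkl','rb'))['camera_from_world'];print(f,-T[:3,:3].T@T[:3,3])
i=e['color'][90:230,190:340,::-1]
cv2.imwrite('pics/c5.png',cv2.resize(i,None,fx=4,fy=4,interpolation=cv2.INTER_CUBIC))
print((proj('top3',o['tcp_pos'])-[190,90])*4)
E
```

```text
tip w3+sc3 (array([ 0.5949, -0.0095,  0.1715]), [array([-7.4565,  8.7855]), array([1.3106, 0.4557])])
rail +y end near wall (array([0.6388, 0.0659, 0.1222]), [array([-0.8947,  0.1443]), array([-0.6257, -0.8108])]) w/ wrist (array([0.6416, 0.0654, 0.1242]), [array([-0.108 ,  0.0054]), array([ 0.4571, -0.6505])])
wcam [0.6216 0.0508 0.3434]
[ 0.0685  0.0013 -0.1998]
w1 [0.6207 0.0492 0.4186]
w2 [0.6212 0.0508 0.312 ]
[300.2652 243.9727]
```

The rail's height agrees with what was given, with its top at about 0.124. Allowing for the finger's 20 mm width, both cameras could put the tips short of the reported TCP. I'll solve for that offset.

```bash
python3 - <<'E'
from h import *
np.set_printoptions(precision=4,suppress=True)
o=arm.get_obs();R=o['ee_rot'];t=o['tcp_pos'];print(t,o['gripper_width'])
for k in(0,.01,.019,.025,.03,.035):
  print(k)
  for s in(.01,-.01):
    for w in (.01,-.01):
      p=t+s*R[:,0]+w*R[:,1]-k*R[:,2]; q=(proj('sc3',p)-[250,150])*4.444; print('  ',s,w,'c4 scene',q,'w3crop',(proj('w3',p)-[180,60])*1.423+[400,0])
E
```

```text
[ 0.5962 -0.0129  0.1437] 0.0007900583786809509
0
   0.01 0.01 c4 scene [205.2618 226.7119] w3crop [525.0908 202.3108]
   0.01 -0.01 c4 scene [188.0399 210.8965] w3crop [482.2893 202.3967]
   -0.01 0.01 c4 scene [177.3725 235.6715] w3crop [524.7312 242.445 ]
   -0.01 -0.01 c4 scene [160.3849 219.6337] w3crop [482.9285 242.5393]
0.01
   0.01 0.01 c4 scene [205.8694 213.1243] w3crop [526.0163 208.6228]
   0.01 -0.01 c4 scene [188.5564 197.4039] w3crop [481.1247 208.7147]
   -0.01 0.01 c4 scene [177.8466 222.0328] w3crop [525.617  250.5144]
   -0.01 -0.01 c4 scene [160.7701 206.0902] w3crop [481.8228 250.6154]
0.019
   0.01 0.01 c4 scene [206.4214 200.7809] w3crop [526.9301 214.8549]
   0.01 -0.01 c4 scene [189.0256 185.1484] w3crop [479.9747 214.9528]
   -0.01 0.01 c4 scene [178.2773 209.6422] w3crop [526.4895 258.4636]
   -0.01 -0.01 c4 scene [161.1201 193.7877] w3crop [480.7335 258.5714]
0.025
   0.01 0.01 c4 scene [206.7921 192.4911] w3crop [527.5874 219.3379]
   0.01 -0.01 c4 scene [189.3407 176.9182] w3crop [479.1475 219.4403]
   -0.01 0.01 c4 scene [178.5666 201.3202] w3crop [527.116  264.1709]
   -0.01 -0.01 c4 scene [161.3551 185.5256] w3crop [479.9514 264.2836]
0.03
   0.01 0.01 c4 scene [207.1027 185.5452] w3crop [528.1678 223.2961]
   0.01 -0.01 c4 scene [189.6046 170.0229] w3crop [478.4172 223.4025]
   -0.01 0.01 c4 scene [178.809  194.3471] w3crop [527.6683 269.2024]
   -0.01 -0.01 c4 scene [161.552  178.6032] w3crop [479.2619 269.3195]
0.035
   0.01 0.01 c4 scene [207.4148 178.5648] w3crop [528.7805 227.4745]
   0.01 -0.01 c4 scene [189.8699 163.0937] w3crop [477.6461 227.5851]
   -0.01 0.01 c4 scene [179.0526 187.3392] w3crop [528.2505 274.5059]
   -0.01 -0.01 c4 scene [161.7499 171.6466] w3crop [478.5352 274.6279]
```

View pics/c5.png

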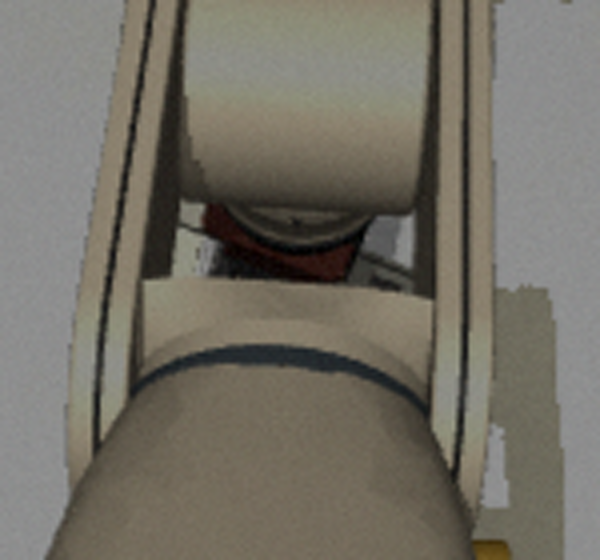

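Both cameras agree that the real fingertips are about 33 mm behind the reported TCP, so the first close was above the rail. The c5 top view shows only the arm covering the box. I'll apply this offset and watch the force on the way down.

```bash
python3 -m handwheel '[[[60,0,0,0,0,0,0],[60,0,0,0,0,0,0],[60,0,0,0,0,0,0],[60,0,0,0,0,0,0],[60,0,0,0,0,0,0],[60,0,0,0,0,0,0],[60,0,0,0,0,0,0],[60,0,0,0,0,0,0]]]' 25
python3 -m handwheel '[[[60,0,0,-0.5,0,0,0],[60,0,0,-1,0,0,0],[60,0,0,-1.5,0,0,0],[60,0,0,-1.9,0,0,0],[60,0,0,-2.2,0,0,0],[60,0,0,-2.4,0,0,0],[60,0,0,-2.4,0,0,0]]]'
python3 -m handwheel '[[[15,0,0,0,0,0,0],[10,0,0,0,0,0,0],[10,0,0,0,0,0,0],[10,0,0,0,0,0,0],[10,0,0,0,0,0,0],[10,0,0,0,0,0,0],[10,0,0,0,0,0,0],[10,0,0,0,0,0,0]]]' 25
```

```text
time_s: 4.9
tcp_pos: [0.5965, -0.013, 0.1439]
ee_rot: [[0.351, 0.936, 0.0], [0.936, -0.351, -0.0], [-0.0, 0.0, -1.0]]
force: [-0.4, 0.3, 0.6]
gripper_width: 0.0503
time_s: 5.48
tcp_pos: [0.5956, -0.0129, 0.0822]
ee_rot: [[0.351, 0.936, -0.002], [0.936, -0.351, 0.0], [-0.001, -0.002, -1.0]]
force: [-0.8, 0.5, -0.2]
gripper_width: 0.0597
time_s: 6.15
tcp_pos: [0.597, -0.013, 0.0843]
ee_rot: [[0.351, 0.936, 0.001], [0.936, -0.351, -0.0], [0.0, 0.001, -1.0]]
force: [0.1, -0.9, 3.3]
gripper_width: 0.0238
```

Gripped: the opening is 23.8 mm, matching the 24 mm rail. Now I'll lift and check it follows.

```bash
python3 -m handwheel '[[[10,0,0,0,0,0,0],[10,0,0,0.2,0,0,0],[10,0,0,0.6,0,0,0],[10,0,0,1.2,0,0,0],[10,0,0,1.8,0,0,0],[10,0,0,2.4,0,0,0],[10,0,0,2.8,0,0,0],[10,0,0,3,0,0,0]]]' 40
python3 -m handwheel '[[[10,-0.1,0.5,0,0,0,-0.5],[10,-0.2,1.2,0,0,0,-1.2],[10,-0.4,2.1,0,0,0,-2],[10,-0.5,3,0,0,0,-2.9],[10,-0.7,3.9,0,0,0,-3.8],[10,-0.8,4.8,0,0,0,-4.7],[10,-1,5.8,0,0,0,-5.7],[10,-1.2,6.8,0,0,0,-6.7]]]'
python3 -m handwheel '[[[10,-0.2,1,0,0,0,-1],[10,-0.4,2,0,0,0,-2],[10,-0.5,3,0,0,0,-3],[10,-0.7,4,0,0,0,-4],[10,-0.9,5,0,0,0,-4.9],[10,-1,5.8,0,0,0,-5.7],[10,-1.1,6.4,0,0,0,-6.3],[10,-1.2,6.7,0,0,0,-6.7]]]'
python3 - <<'E'
from h import *
d=grab('wrist','w4'); o=arm.get_obs(); print(o['gripper_width'],o['force'],o['tcp_pos'],o['joint_pos'])
e=grab('scene','sc4'); f=grab('top','top4')
g=lambda d,r,c:cv2.resize(d['color'][r:r+130,c:c+130,::-1],(390,390),interpolation=cv2.INTER_CUBIC)
cv2.imwrite('pics/c6.png',np.hstack([cv2.resize(d['color'][:,60:444,::-1],(390,390)),g(e,110,270)]))
E
```

```text
time_s: 6.82
tcp_pos: [0.5971, -0.0129, 0.1608]
ee_rot: [[0.351, 0.936, 0.002], [0.936, -0.351, -0.0], [0.001, 0.002, -1.0]]
force: [-0.5, 0.2, -1.8]
gripper_width: 0.0235
time_s: 7.48
tcp_pos: [0.5657, 0.158, 0.1585]
ee_rot: [[0.812, 0.583, -0.001], [0.583, -0.812, -0.0], [-0.001, -0.0, -1.0]]
force: [-0.3, -0.1, -2.5]
gripper_width: 0.0233
time_s: 8.15
tcp_pos: [0.5358, 0.3264, 0.1585]
ee_rot: [[0.999, 0.041, -0.001], [0.041, -0.999, 0.0], [-0.001, -0.0, -1.0]]
force: [-0.4, -0.5, -0.9]
gripper_width: 0.0237
0.023517127880641923 [-0.06255882  1.26295074 -1.61666771] [0.5353717  0.32687275 0.15841467] [3.02959391e+01 2.62182787e+01 9.42554970e+01 4.89345935e-02
 5.95647719e+01 1.17965425e+02]
```

View pics/c6.png

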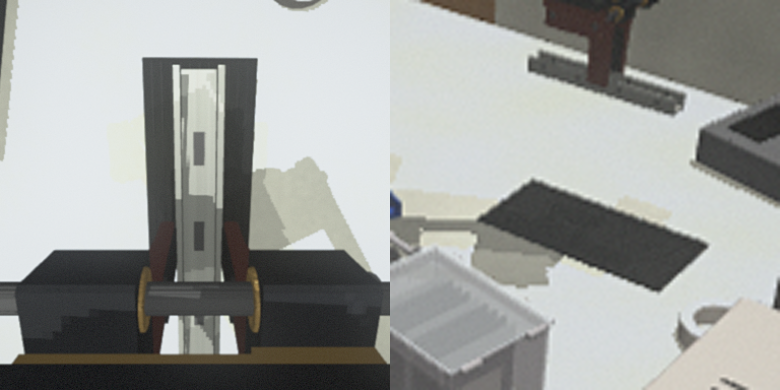

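The rail is held level (open side up) over the mat and aligned with it: in the wrist half it's at columns 174–225, against the mat at 143–257. From the height it was picked at, the TCP must end near z = −0.021. I'll go down gently and watch the force.

```bash
python3 -m handwheel '[[[10,0,0,-0.8,0,0,0],[10,0,0,-2,0,0,0],[10,0,0,-3.3,0,0,0],[10,0,0,-4.5,0,0,0],[10,0,0,-5.6,0,0,0],[10,0,0,-6.4,0,0,0],[10,0,0,-6.8,0,0,0],[10,0,0,-6.9,0,0,0]]]'
python3 -m handwheel '[[[10,0,0,0,0,0,0],[10,0,0,-0.06,0,0,0],[10,0,0,-0.12,0,0,0],[10,0,0,-0.18,0,0,0],[10,0,0,-0.22,0,0,0],[10,0,0,-0.22,0,0,0],[10,0,0,-0.22,0,0,0]]]'
```

```text
time_s: 8.97
tcp_pos: [0.5353, 0.323, -0.0157]
ee_rot: [[0.999, 0.042, -0.003], [0.042, -0.999, -0.002], [-0.003, 0.002, -1.0]]
force: [-0.7, -0.3, -2.1]
gripper_width: 0.0234
time_s: 9.55
tcp_pos: [0.5366, 0.3247, -0.0188]
ee_rot: [[0.999, 0.042, 0.0], [0.042, -0.999, 0.0], [0.0, -0.0, -1.0]]
force: [-0.2, -0.0, -2.0]
gripper_width: 0.0231
```

Force still shows only the rail's weight, so I'll creep down to contact.

```bash
python3 -m handwheel '[[[10,0,0,-0.04,0,0,0],[10,0,0,-0.04,0,0,0],[10,0,0,-0.08,0,0,0],[10,0,0,-0.08,0,0,0],[10,0,0,-0.08,0,0,0]]]'
python3 -m handwheel '[[[10,0,0,-0.03,0,0,0],[10,0,0,-0.03,0,0,0],[10,0,0,-0.03,0,0,0]]]'
```

```text
time_s: 9.97
tcp_pos: [0.5366, 0.3246, -0.0207]
ee_rot: [[0.999, 0.042, 0.0], [0.042, -0.999, 0.0], [0.0, -0.0, -1.0]]
force: [-1.7, -0.9, 5.0]
gripper_width: 0.0232
time_s: 10.22
tcp_pos: [0.5366, 0.3246, -0.0207]
ee_rot: [[0.999, 0.042, 0.0], [0.042, -0.999, 0.0], [0.0, -0.0, -1.0]]
force: [-4.0, -1.6, 11.7]
gripper_width: 0.0235
```

Contact at exactly the expected height. I'll release, rise, and travel over the handle.

```bash
python3 -m handwheel '[[[45,0,0,0.03,0,0,0],[60,0,0,0.03,0,0,0],[60,0,0,0.03,0,0,0],[60,0,0,0.03,0,0,0],[60,0,0,0.03,0,0,0],[60,0,0,0.03,0,0,0],[60,0,0,0.03,0,0,0]]]'
python3 -m handwheel '[[[60,0,0,0.5,0,0,0],[60,0,0,1.2,0,0,0],[60,0,0,2.2,0,0,0],[60,0,0,3.4,0,0,0],[60,0,0,4.6,0,0,0],[60,0,0,5.8,0,0,0],[60,0,0,6.8,0,0,0],[60,0,0,7.2,0,0,0]]]'
python3 -m handwheel '[[[50,-0.1,-0.5,0,0,0,0.6],[50,-0.3,-1.2,0,0,0,1.4],[50,-0.5,-2,0,0,0,2.4],[50,-0.7,-2.9,0,0,0,3.5],[50,-0.9,-3.8,0,0,0,4.6],[50,-1.1,-4.7,0,0,0,5.7],[50,-1.3,-5.6,0,0,0,6.8],[50,-1.5,-6.5,0,0,0,7.9]]]'
python3 -m handwheel '[[[50,-0.2,-0.9,0,0,0,1.1],[50,-0.4,-1.8,0,0,0,2.2],[50,-0.6,-2.7,0,0,0,3.3],[50,-0.8,-3.6,0,0,0,4.5],[50,-1,-4.6,0,0,0,5.7],[50,-1.2,-5.4,0,0,0,6.8],[50,-1.4,-6,0,0,0,7.5],[50,-1.4,-6.3,0,0,0,7.84]]]'
python3 - <<'E'
from h import *
np.set_printoptions(precision=4,suppress=True)
arm.grab_frame('wrist');arm.grab_frame('wrist')
d=grab('wrist','w5'); o=arm.get_obs(); print(o['gripper_width'],o['force'],o['tcp_pos'],o['ee_rot'],o['time_s'])
e=grab('scene','sc5')
p=lambda f,q:print(f,proj(f,q))
for q in[(0.4636,.0044,.105),(0.4699,.0456,.105),(.4572,-.0367,.105)]: p('w5',q)
g=cv2.resize(e['color'][130:230,250:380,::-1],None,fx=3.84,fy=3.84,interpolation=cv2.INTER_CUBIC)
h=d['color'][:,120:410,::-1]
cv2.imwrite('pics/c7.png',np.hstack([h,g[:384]]))
E
```

```text
time_s: 10.8
tcp_pos: [0.5365, 0.3245, -0.0213]
ee_rot: [[0.999, 0.042, -0.0], [0.042, -0.999, -0.0], [-0.0, 0.0, -1.0]]
force: [0.5, 0.3, 0.2]
gripper_width: 0.0597
time_s: 11.47
tcp_pos: [0.5384, 0.3256, 0.1639]
ee_rot: [[0.999, 0.042, 0.006], [0.042, -0.999, 0.003], [0.006, -0.003, -1.0]]
force: [0.5, -0.1, -0.1]
gripper_width: 0.06
time_s: 12.13
tcp_pos: [0.4981, 0.1609, 0.1585]
ee_rot: [[0.741, 0.672, -0.001], [0.672, -0.741, -0.0], [-0.001, -0.0, -1.0]]
force: [0.1, -0.5, 0.1]
gripper_width: 0.0501
time_s: 12.8
tcp_pos: [0.4624, 0.003, 0.1585]
ee_rot: [[0.152, 0.988, -0.002], [0.988, -0.152, -0.0], [-0.0, -0.002, -1.0]]
force: [0.1, 0.5, 0.0]
gripper_width: 0.0502
0.049880093305261795 [-0.0553  0.4839 -0.3751] [0.4637 0.0042 0.1587] [[ 0.1566  0.9877 -0.0004]
 [ 0.9877 -0.1566  0.0001]
 [ 0.     -0.0004 -1.    ]] 12.95
w5 [254.6893 194.4598]
w5 [254.3432 144.1231]
w5 [254.8766 240.8429]
```

View pics/c7.png

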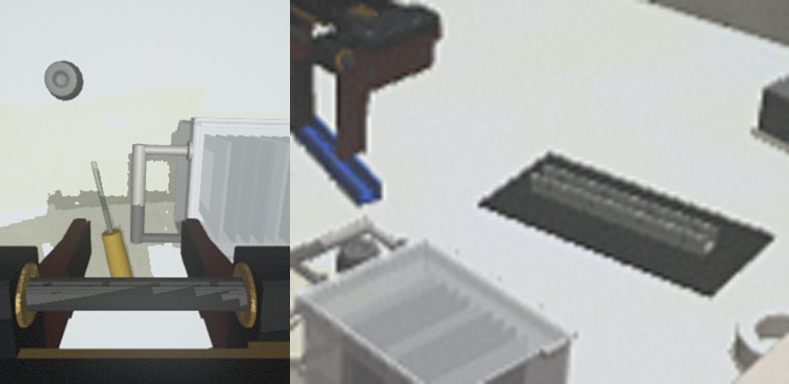

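The rail lies flat on the mat: x 530–715, y 165–250 in the scene half. In the wrist half the bar is vertical at column 138 (258 in the full frame), rows 145–242. That's about 3 mm toward the box from my estimate, so I'll correct by +0.12 units, narrow the jaws and descend.

```bash
python3 -m handwheel '[[[36,0.12,0,-0.4,0,0,0],[36,0.12,0,-1,0,0,0],[36,0.12,0,-1.6,0,0,0],[36,0.12,0,-2.2,0,0,0],[36,0.12,0,-2.2,0,0,0]]]'
python3 -m handwheel '[[[36,0,0,-0.4,0,0,0],[36,0,0,-0.9,0,0,0],[36,0,0,-1.4,0,0,0],[36,0,0,-1.8,0,0,0],[36,0,0,-2,0,0,0],[36,0,0,-2.1,0,0,0],[36,0,0,-2.1,0,0,0]]]'
python3 -m handwheel '[[[5,0,0,0,0,0,0],[5,0,0,0,0,0,0],[5,0,0,0,0,0,0],[5,0,0,0,0,0,0],[5,0,0,0,0,0,0],[5,0,0,0,0,0,0],[5,0,0,0,0,0,0]]]' 20
python3 - <<'E'
from h import *
o=arm.get_obs();print(o['gripper_width'],o['force'],o['ft_torque'],o['tcp_pos'])
E
```

```text
time_s: 13.42
tcp_pos: [0.4651, 0.0053, 0.101]
ee_rot: [[0.154, 0.988, -0.005], [0.988, -0.154, 0.0], [-0.001, -0.005, -1.0]]
force: [-1.0, 0.4, -0.1]
gripper_width: 0.0361
time_s: 14.0
tcp_pos: [0.467, 0.0046, 0.0511]
ee_rot: [[0.154, 0.988, -0.001], [0.988, -0.154, 0.0], [-0.0, -0.001, -1.0]]
force: [-0.0, 0.7, -0.5]
gripper_width: 0.0362
time_s: 14.58
tcp_pos: [0.4654, 0.0047, 0.0515]
ee_rot: [[0.155, 0.988, -0.003], [0.988, -0.155, 0.0], [-0.0, -0.003, -1.0]]
force: [-5.1, 0.8, 4.9]
gripper_width: 0.0116
0.01158191860878739 [-5.11637943  0.77111215  4.88027063] [ 0.12828157  0.88857441 -0.08583999] [0.46539686 0.00474905 0.05154821]
```

Bar gripped at 11.6 mm. I'll raise it along the 207 mm arc, keeping the tool pointing down so the bar turns in the pads.

```bash
python3 -m handwheel '[[[5,-0.05,0,0.36,0,0,0],[5,-0.03,0,0.72,0,0,0],[5,0.01,-0.01,1.08,0,0,0],[5,0.06,-0.02,1.44,0,0,0],[5,0.13,-0.03,1.79,0,0,0],[5,0.22,-0.04,2.14,0,0,0],[5,0.32,-0.06,2.49,0,0,0],[5,0.43,-0.08,2.83,0,0,0]]]'
python3 - <<'E'
from h import *
o=arm.get_obs();print(o['gripper_width'],o['force'],o['ft_torque'],o['tcp_pos'])
E
```

```text
time_s: 15.25
tcp_pos: [0.4774, 0.0025, 0.123]
ee_rot: [[0.154, 0.988, -0.001], [0.988, -0.154, 0.0], [-0.0, -0.001, -1.0]]
force: [-1.4, 0.9, -1.5]
gripper_width: 0.0112
0.01123184485699578 [-1.3521268   0.8751304  -1.49404255] [-0.05950339  0.40367871 -0.19723683] [0.47739078 0.0025012  0.12299048]
```

```bash
python3 -m handwheel '[[[5,0.13,-0.02,0.34,0,0,0],[5,0.27,-0.04,0.67,0,0,0],[5,0.43,-0.07,0.99,0,0,0],[5,0.6,-0.09,1.31,0,0,0],[5,0.79,-0.12,1.62,0,0,0],[5,0.99,-0.15,1.92,0,0,0],[5,1.2,-0.19,2.21,0,0,0],[5,1.42,-0.22,2.49,0,0,0]]]'
python3 -m handwheel '[[[5,0.23,-0.04,0.27,0,0,0],[5,0.48,-0.07,0.53,0,0,0],[5,0.74,-0.11,0.78,0,0,0],[5,1.01,-0.16,1.02,0,0,0],[5,1.01,-0.16,1.02,0,0,0],[5,1.01,-0.16,1.02,0,0,0]]]'
python3 - <<'E'
from h import *
np.set_printoptions(precision=4,suppress=True)
o=arm.get_obs();print(o['gripper_width'],o['force'],o['ft_torque'],o['tcp_pos'])
dz=o['tcp_pos'][2]-.0512;de=(o['tcp_pos'][0]-.4654)*.988-(o['tcp_pos'][1]-.0047)*.154
print(np.degrees(np.arctan2(dz,.207-de)),np.hypot(dz,.207-de))
e=grab('scene','sc6');d=grab('wrist','w6')
q=np.array([.669,-.0277,.105]);
E_=np.array([.988,-.154,0]);Y=np.array([.154,.988,0]);Z=np.array([0,0,1])
g=e['color'][:,:,::-1].copy()
g=cv2.resize(g[110:260,190:340],None,fx=4,fy=4,interpolation=cv2.INTER_CUBIC)
for th,c in((0.785,(0,0,255)),(0.873,(0,255,0)),(0.96,(255,0,0))):
  for s in(.064,-.064):
    a=q+s*Y; b=a+.165*(-E_*np.cos(th)+Z*np.sin(th))
    A,B=[tuple(int(v) for v in (proj('sc6',p)-[190,110])*4) for p in(a,b)]
    cv2.line(g,A,B,c,1)
cv2.imwrite('pics/c8.png',g)
E
```

```text
time_s: 15.92
tcp_pos: [0.5103, -0.0035, 0.1848]
ee_rot: [[0.154, 0.988, -0.007], [0.988, -0.154, -0.001], [-0.002, -0.007, -1.0]]
force: [-12.4, -2.8, 7.4]
gripper_width: 0.0114
time_s: 16.42
tcp_pos: [0.5367, -0.0079, 0.2117]
ee_rot: [[0.154, 0.988, -0.004], [0.988, -0.154, -0.001], [-0.002, -0.004, -1.0]]
force: [-15.6, -2.7, 16.4]
gripper_width: 0.0114
0.011370426890221262 [-15.5713  -2.7114  16.4431] [-0.5546  2.7315 -0.1883] [ 0.5367 -0.0079  0.2117]
50.02386323882804 0.2094691303688705
```

View pics/c8.png

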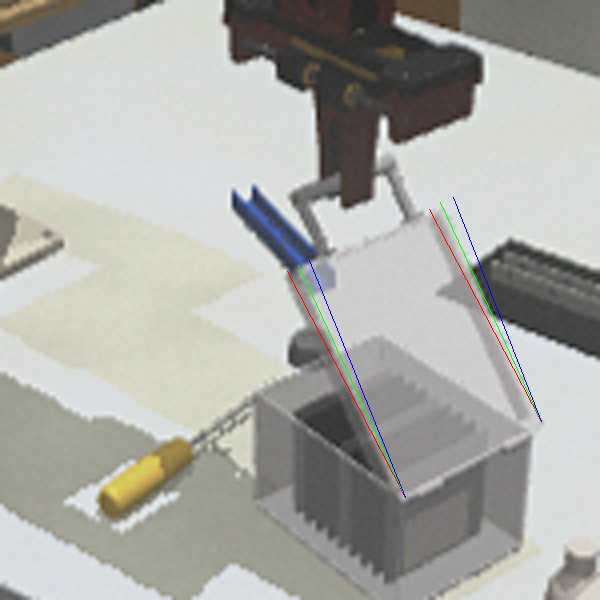

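The lid stands open near the 45–50° overlay lines: its front corners are at about (297,264) and (432,212), and the bar runs from (297,195) to (390,160). The force is about 22 N along the handle's radius, so I'll ease off 3 mm outward and fit the angle numerically.

```bash
python3 -m handwheel '[[[5,-0.04,0.01,0.05,0,0,0],[5,-0.08,0.01,0.09,0,0,0],[5,-0.08,0.01,0.09,0,0,0],[5,-0.08,0.01,0.09,0,0,0]]]'
python3 - <<'E'
from h import *
np.set_printoptions(precision=1,suppress=True)
o=arm.get_obs();print(o['gripper_width'],o['force'],o['ft_torque'],o['tcp_pos']*1000)
E_=np.array([.988,-.154,0]);Y=np.array([.154,.988,0]);Z=np.array([0,0,1])
# hinge from bar at start: .4645/.0046
q=np.array([.465,.0046,.105])+.207*E_
for d in range(42,57,2):
  th=np.radians(d);u=-E_*np.cos(th)+Z*np.sin(th)
  f=lambda p:(proj('sc6',p)-[190,110])*4
  print(d,'bar',f(q+.207*u+.042*Y),f(q+.207*u-.042*Y),'edge',f(q+.165*u+.064*Y),f(q+.165*u-.064*Y))
print('hinge',f(q+.064*Y),f(q-.064*Y))
e=cv2.imread('pics/sc6.png')
g=grab('wrist','w7')['color'][100:330,130:400,::-1];s=grab('scene','sc7')['color'][140:185,255:305,::-1]
cv2.imwrite('pics/c9.png',np.hstack([cv2.resize(s,(500,450),interpolation=cv2.INTER_CUBIC),cv2.resize(g,(300,450))]))
E
```

```text
time_s: 16.85
tcp_pos: [0.5376, -0.0081, 0.2125]
ee_rot: [[0.154, 0.988, 0.002], [0.988, -0.154, -0.002], [-0.002, 0.002, -1.0]]
force: [1.3, -5.2, -3.9]
gripper_width: 0.0115
0.01151420700344521 [ 1.3 -5.2 -3.9] [-1.   0.  -0.2] [537.6  -8.1 212.5]
42 bar [371.3 172. ] [277.9 210.6] edge [424.1 214.2] [283.1 276.4]
44 bar [376.3 167.7] [282.6 206.3] edge [428.3 210.9] [286.9 273.2]
46 bar [381.5 163.6] [287.5 202.3] edge [432.6 207.9] [290.8 270.3]
48 bar [386.9 159.9] [292.6 198.6] edge [437.1 205.1] [295.  267.6]
50 bar [392.6 156.4] [298.  195.2] edge [441.8 202.6] [299.3 265.2]
52 bar [398.4 153.2] [303.5 192.1] edge [446.6 200.3] [303.8 263. ]
54 bar [404.5 150.4] [309.4 189.3] edge [451.6 198.2] [308.5 261.1]
56 bar [410.8 147.8] [315.4 186.9] edge [456.8 196.4] [313.3 259.5]
hinge [542.4 421.1] [406.7 497.3]
```

View pics/c9.png

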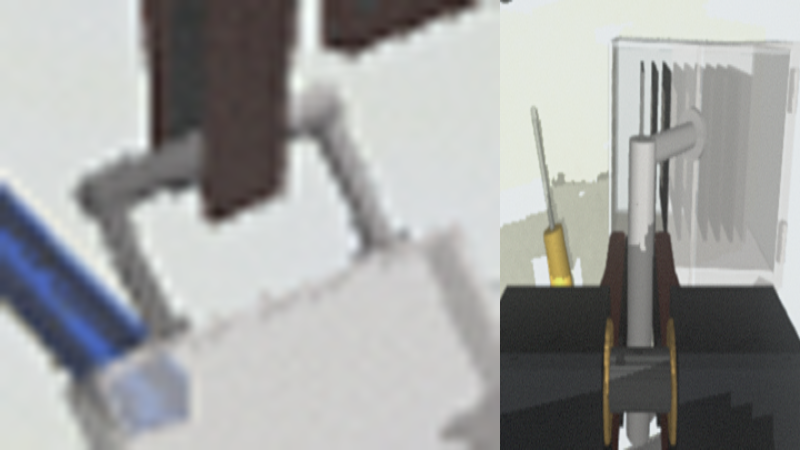

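The bar ends at (95,195) and (325,105) in c9 match about 49°. The TCP chord, without hinge direction, gives about 50°. The fingers are clear of the lid edge and the force is small. I'll settle for a moment and hand in.

```bash
python3 -m handwheel '[[[5,0,0,0,0,0,0],[5,0,0,0,0,0,0],[5,0,0,0,0,0,0],[5,0,0,0,0,0,0],[5,0,0,0,0,0,0],[5,0,0,0,0,0,0]]]'
python3 - <<'E'
from h import *
o=arm.get_obs();t=o['tcp_pos'];c=np.linalg.norm(t-[.4654,.0047,.0515]);print(o['force'],t,np.degrees(2*np.arcsin(c/.414)))
if o['gripper_width']>.01: print(arm.hand_in())
E
```

```text
time_s: 17.45
tcp_pos: [0.5375, -0.008, 0.2125]
ee_rot: [[0.154, 0.988, 0.002], [0.988, -0.154, -0.002], [-0.002, 0.002, -1.0]]
force: [0.6, -5.9, -3.1]
gripper_width: 0.0118
[ 0.60771305 -5.91659229 -3.09295003] [ 0.53750636 -0.00804965  0.21248621] 50.578865615427254
the job is handed in; nothing more can be done
None
```

The steel rail is off the lid and lying flat, open side up, on the mat. I'm still holding the lid by its handle at about 50°, and the job was handed in at about 17.5 s.

- **Rail:** It touched down on the mat at the height worked out from where it was gripped. The push was about 12 N just before I let go. A picture afterwards shows it flat near the middle of the mat.
- **Lid angle:** The TCP's travel gives 50.6°, and the bar's position in the scene picture gives about 49°. Both are inside the 45–55° band.
- **Last reading:** The handle grip reads 11.8 mm on the 12 mm bar. The wrist force is about 7 N.

- **Missed first grasp:** The first close on the rail missed, with no contact and nothing moved. Two cameras showed the real fingertips about 33 mm short of the reported TCP, which disagrees with the description. With that offset applied, the second grasp held.
- **Force while raising the lid:** It reached about 23 N because my arc was about 2.5 mm too tight. I eased that off before handing in.
- **Not checked:** I took no separate final picture of every bystander. I saw no contact with any of them in the views I took.

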